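# Fetch the shot glass from behind and put the tamper away in its place

### The job

The shot glass stands in the walled bay at the back of the wooden caddy, behind the jigger and the spice jar: first move both of those out of the way onto the black bar mat, then stand the shot glass in the middle of the round cork coaster, and after that put the tamper away on the round spot in the middle of the bay where the glass stood. Finally put the jigger and the spice jar back, each on the very spot of the caddy it came from. Keep all four upright the whole time and leave the milk pitcher where it is.

Things in the scene. Friction and masses are not known exactly. Their poses are not given: they have to be found in the camera images.
- caddy: Fixed brown wooden caddy. Origin under it, z up, x from open front to walled back. Board 10 mm thick. Front part (x -105 to -15 mm, 170 mm wide, no walls) has two round black spots, 56 mm across, at x = -58, y = +43 and -43 mm: jigger and spice jar stand there, either way round. Rear part: the bay (see bay)
- bay (a point): Centre of the round black spot (64 mm across) on the bay's floor, 30 mm behind the caddy's origin, 10 mm above the worktop; axes as the caddy. Bay walls rise 50 mm above this floor: left and right at y = +-40 mm, back at x = +77 mm; open to the front. No room for fingers left and right of a thing here: grip it along the caddy's x
- bar_mat: Fixed black rubber bar mat with a thin grey border line, 180 (its x) x 130 (its y) x 6 mm. Origin under its centre, z up. The side area for the jigger and spice jar, with room for both one beside the other along its x
- coaster: Fixed round cork coaster, 96 mm across, 6 mm thick, with a darker disc 60 mm across in the middle. Origin under its centre, z up
- jigger: Steel double jigger (hourglass measure), 45 mm across, 92 mm tall, upright, 0.08 kg. Origin at the centre of its underside, z up. To the fingers it is a solid cylinder 44 mm across over its whole height
- spice_jar: Small spice jar with dark brown cap and green label, 44 mm across, 105 mm tall, upright. Origin at the centre of its underside, z up; 0.08 to 0.16 kg
- shot_glass: Small whitish clear shot glass, 46 mm across at the rim, 38 mm at the foot, 57 mm tall, upright, 0.07 kg. Origin at the centre of its underside, z up. It stands in the caddy's bay; other glasses further off do not count
- tamper: Coffee tamper: flat white-grey base 58 mm across (with its neck 30 mm high) and a brown wooden knob 32 mm thick from 30 to 90 mm height, upright, 0.42 kg; grip it by the knob. Origin at the centre of its underside, z up. The only one meant is the one left of the espresso machine, on the left or right behind mat or coaster
- pitcher: Loose steel milk pitcher with handle, 74 x 97 x 89 mm, a bystander that stays where it is. Origin at the centre of its underside
Not all that is in view belongs to the job. Leave any pink or red look-alike of the jigger alone.

How it is judged (in metres and radians):
On the way, in this order (a step that is already met when the one before it is completed fails the run):
1. jigger and spice jar both stand released on the bar mat, the glass not yet taken (x of jigger in the frame of bar_mat between -0.09 and 0.09 m and y of jigger in the frame of bar_mat between -0.065 and 0.065 m and z of each of jigger, spice_jar in the frame of bar_mat below 0.012 m and angle between each of jigger, spice_jar's own z axis and vertical below 0.12 rad and contact force between the fingers and jigger below 0.1 N and linear speed of each of jigger, spice_jar below 0.03 m/s and x of spice_jar in the frame of bar_mat between -0.09 and 0.09 m and y of spice_jar in the frame of bar_mat between -0.065 and 0.065 m and contact force between the fingers and spice_jar below 0.1 N and distance of shot_glass from where it was at the start of the episode below 0.02 m), for 0.2 s.
2. the shot glass stands released in the middle of the coaster, jigger and spice jar still on the mat (horizontal distance between shot_glass and coaster below 0.015 m and z of shot_glass in the frame of coaster below 0.012 m and angle between each of shot_glass, jigger, spice_jar's own z axis and vertical below 0.12 rad and contact force between the fingers and shot_glass below 0.1 N and linear speed of each of shot_glass, jigger, spice_jar below 0.03 m/s and x of jigger in the frame of bar_mat between -0.09 and 0.09 m and y of jigger in the frame of bar_mat between -0.065 and 0.065 m and z of each of jigger, spice_jar in the frame of bar_mat below 0.012 m and contact force between the fingers and jigger below 0.1 N and x of spice_jar in the frame of bar_mat between -0.09 and 0.09 m and y of spice_jar in the frame of bar_mat between -0.065 and 0.065 m and contact force between the fingers and spice_jar below 0.1 N), for 0.2 s.
3. the tamper stands released in the middle of the bay, jigger and spice jar still on the mat (all of step 2 and horizontal distance between tamper and bay below 0.015 m and z of tamper in the frame of bay below 0.006 m and angle between tamper's own z axis and vertical below 0.12 rad and contact force between the fingers and tamper below 0.1 N and linear speed of tamper below 0.03 m/s), for 0.2 s.
At the end, for the whole second after the job is handed in: Shot glass upright on the coaster within 15 mm of its centre; tamper upright on the bay's floor within 15 mm of the bay spot's centre; jigger and spice jar each upright within 15 mm of where it stood at the start; all released and at rest; pitcher within 30 mm of its start (horizontal distance between shot_glass and coaster below 0.015 m and z of shot_glass in the frame of coaster below 0.012 m and angle between each of shot_glass, tamper, jigger, spice_jar's own z axis and vertical below 0.12 rad and contact force between the fingers and shot_glass below 0.1 N and linear speed of each of shot_glass, tamper, jigger, spice_jar below 0.03 m/s and horizontal distance between tamper and bay below 0.015 m and z of tamper in the frame of bay below 0.006 m and contact force between the fingers and tamper below 0.1 N and distance of each of jigger, spice_jar from where it was at the start of the episode below 0.015 m and contact force between the fingers and jigger below 0.1 N and contact force between the fingers and spice_jar below 0.1 N and distance of pitcher from where it was at the start of the episode below 0.03 m); the robot touches nothing.
It fails at once if the milk pitcher is moved by more than 30 mm (distance of pitcher from where it was at the start of the episode above 0.03 m).
It fails at once if one of the four things tips by more than about 35 degrees (angle between any of jigger, spice_jar, shot_glass, tamper's own z axis and vertical above 0.6 rad).
It also fails if it takes over 134 s, if anything falls off the work surface, if the arm or the gripper's body presses on something with over 40 N, if the wrist force passes 120 N, or if a joint passes its speed limit or range.

### The arm

A 6-joint arm with a two-finger parallel gripper is mounted at the origin on a cart in front of the work surface, level with it; the furniture and walls round the work are solid. World frame = base frame: x ahead of the robot, y to its left, z up, the work surface at z = 0. Lengths are in mm, angles in rad, forces in N, time in s.
With the tool pointing down it reaches from about 275 to 750 mm from the base axis. Payload 10.2 kg.
Tool frame: the origin (TCP) lies at the very end of the fingers, on their centre line; the grasp point (between the pads) lies ctrl.grip_depth behind it (ctrl.grip_depth is the distance from the TCP to the grasp point, in mm); z points along the fingers, y is the direction in which the jaws open and shut (so a half turn about z gives the same grasp; the last joint's range is limited). The gripper opens to 85 mm and grips with 20 to 120 N. Pads are 22 mm wide; open, the fingers measure 114 mm over their backs; the gripper's body (76 mm by 85 mm) begins 54 mm behind the grasp point. The pads swing forward as they close: fully open they stand 13 mm farther back than shut.
Start: joints at [-1.428, 0.313, 1.498, -0, 1.331, -0.223], TCP at [187.778, -490.276, 231.294] pointing down, gripper open.
Joint ranges: [-2.94, 2.94], [-0.97, 2.17], [0.19, 2.56], [-1.23, 4.37], [0.02, 3.11], [-2.88, 2.88]. Speed limits (rad/s): [2.39, 2.39, 3.01, 3.14, 3.14, 3.14].

### API

Orientations are given as a unit quaternion [w, x, y, z].
In Python, from rig import telemetry, eyes, ctrl, nets gives the robot as it stands. The module is installed in compiled form; this text tells all that it offers.
- The arm moves only by the tool drive_tool, never from a script. Its argument "series" is text: rows parted by semicolons, each of 7 numbers parted by spaces: the shift along the tool's x, y, z normalised to -1 to 1, where 1 is 0.12 m, then the turn, a rotation vector about the tool's x, y, z normalised to -1 to 1, where 1 is 0.5 rad, then the opening, from 0 (shut) to 1 (fully open). In form: tx ty tz wx wy wz hand; .... A call has 1 to 20 rows; each row is the pose to reach, as a shift and turn from the pose measured when the call began, along the tool's axes at that moment; what a row does not reach only later rows make up. A row lasts 1/10 s, in which the tool goes at most 50 mm and 8.59 degrees, less where a joint would pass 70% of its speed; a pose out of reach is approached as far as the arm can. A call with a number of a shift or a turn outside -1 to 1 is refused whole. A call with a gripper value outside its range is refused whole. The fingers move at their own pace and stop on an object; "newtons" is the grip in N (left out, the last holds). Time passes only in rows, so rows that repeat a pose let the fingers close. It gives the time, the measured TCP pose, the force and the opening at its end, in the units of the state.
- telemetry.sense(): the state, without advancing time (a new reading comes with each control period).
- eyes.capture(name): name is "scene" or "top" or "wrist"; returns a dict with "frame" (480x640x3 uint8, red, green, blue), "fx", "fy", "cx", "cy" (pixels), "view" (4x4, takes a point from world to camera coordinates). Camera axes: x right, y up, looking along -z (the intrinsics and any distortion apply to the point x, -y, -z); pixel columns grow to the right and rows downward; lengths in mm; the calibration is good to about 2 mm. The wrist camera is an equidistant fisheye: a pixel r from the principal point sees the ray r / f radians off the axis. A picture is of the moment at which its call begins. There is no depth.
- ctrl.finish_job(): hands the job in, once; it reports no verdict.
Trained networks look in a picture, given as the dict that the camera call returned (one of the last four; its "shot" number tells which), for a name from the list of things; names that differ only in an ending like _2 or _b are one class to them, and where a whole thing is asked for, a point or a joint stands for the part that bears it (a point fixed in the world has none). Each returns a list of dicts, best first, with "confidence" (0 to 1); they miss things now and then, are a little off and sometimes report something else, mostly with a low value. They report only what shows in the picture. A call takes as long as a camera call. They do not tell look-alikes from the thing itself.
- nets.spot_in(name, picture): "rect" ([left, top, right, bottom] in pixels, round what is visible of it).
The state is a dict: "time_s": time; "joints": joint angles; "dq": joint speeds; "tau": joint torques, N m; "eef_pos": TCP position; "ee_rot": TCP orientation; "force": force on the tool from outside, world axes, zero at the start; "wrist_torque": the same for the moment, N m; "grip_width": opening from 0.0 (shut) to 1.0 (fully open).
Only numpy, scipy, OpenCV 4.12 (cv2) and the standard library are available. Lean on these libraries where they do the work, as an engineer would, in place of code of your own. Each camera call takes 0.05 s, during which the arm holds its last target. There are 200 camera calls.

## Working session

There is one attempt and no reset: what is moved stays moved. The work goes in short steps, Python scripts to look and compute and a tool call to move; the robot and the scene stay as the last step left them, time stands still between calls to the robot, and variables do not carry over. Pictures are saved under pics/ and viewed, about 12 in all and at most 16, crops included, and the job is handed in when it is done.

Besides the shell and the picture viewer there is one more tool, called as a command line: name --argument value ..., lists and objects as JSON in quotes. drive_tool: Moves the arm, as the interface text tells. Scaled input: -1 to 1 covers 0.12 m each way for a shift and 0.5 rad each way for a turn. Its arguments: {"type":"object","properties":{"series":{"type":"string"},"newtons":{"type":"number"}},"required":["series"]}

```bash
mkdir -p pics
cat > h.py <<'E'
import numpy as np, cv2
from rig import telemetry, eyes, ctrl, nets
from scipy.spatial.transform import Rotation as R
def save(p,name,crop=None,scale=1):
    f=p["frame"][:,:,::-1]
    if crop: l,t,r,b=crop; f=f[t:b,l:r]
    cv2.imwrite("pics/"+name,cv2.resize(f,None,fx=scale,fy=scale,interpolation=cv2.INTER_CUBIC))
def ray(p,u,v,fish=False):
    x,y=(u-p["cx"])/p["fx"],(v-p["cy"])/p["fy"]
    if fish:
        r=np.hypot(x,y); d=np.array([x/r*np.sin(r),-y/r*np.sin(r),-np.cos(r)]) if r>1e-9 else np.array([0,0,-1.])
    else: d=np.array([x,-y,-1.])
    V=np.asarray(p["view"]); Rm=V[:3,:3]; return -Rm.T@V[:3,3], Rm.T@d
def at(p,u,v,z,fish=False):
    o,d=ray(p,u,v,fish); return (o+d*(z-o[2])/d[2])
def proj(p,P,fish=False):
    V=np.asarray(p["view"]); c=V[:3,:3]@np.asarray(P,float)+V[:3,3]; x,y,z=c[0],-c[1],-c[2]
    if fish:
        r=np.hypot(x,y); t=np.arctan2(r,z); x,y=x/r*t,y/r*t
    else: x,y=x/z,y/z
    return np.array([p["cx"]+p["fx"]*x,p["cy"]+p["fy"]*y])
E
cat > a.py <<'E'
from h import *
print(ctrl.grip_depth, telemetry.sense())
for c in ["scene","top"]:
    p=eyes.capture(c); save(p,c+"0.png"); print(c,p["fx"],p["cx"],p["cy"],p["view"])
    for n in ["caddy","bar_mat","coaster","jigger","spice_jar","shot_glass","tamper","pitcher"]:
        for d in nets.spot_in(n,p)[:4]: 
            if d["confidence"]>.2: print(n,round(d["confidence"],2),np.round(d["rect"]))
E
python3 a.py
```

```text
18.700000000000003 {'time_s': 0.0, 'joints': array([-1.42842906e+00,  3.13503375e-01,  1.49841702e+00,  1.13954697e-05,
        1.33095933e+00, -2.23446861e-01]), 'dq': array([-0.0007888 , -0.00076375, -0.00167464, -0.00022405, -0.00092038,
       -0.00088413]), 'tau': array([ 1.07481985e-03, -4.12261283e+01, -2.59740454e+01, -1.42599461e-04,
        4.13469766e-03,  6.03134310e-06]), 'eef_pos': array([ 187.73144938, -490.033677  ,  230.71530084]), 'ee_rot': array([-6.42785674e-04,  9.83319129e-01,  1.81887537e-01,  3.16110111e-05]), 'force': array([ 0.1153541 , -0.48523119, -0.41809819]), 'wrist_torque': array([-0.017301  , -0.02098989,  0.02449817]), 'grip_width': 1.0018775272069926}
scene 570.1318581064511 320.6582303554278 231.79155139924165 [[-6.29469542e-01 -7.77012160e-01 -4.49442971e-03  3.42249519e+02]
 [ 5.75122407e-01 -4.69789395e-01  6.69725422e-01 -3.42968111e+02]
 [-5.22496232e-01  4.18986907e-01  7.42595219e-01 -9.78651414e+02]
 [ 0.00000000e+00  0.00000000e+00  0.00000000e+00  1.00000000e+00]]
caddy 0.97 [252. 184. 351. 282.]
bar_mat 0.88 [197. 287. 301. 381.]
jigger 
[... 354 characters left out ...]
85565642948 314.92264058682724 246.03950376443152 [[ 2.84531114e-02 -9.99574940e-01  6.35300384e-03 -2.02632659e+01]
 [ 9.82333327e-01  2.91372244e-02  1.84857396e-01 -5.47424808e+02]
 [-1.84963930e-01  9.80999317e-04  9.82744821e-01 -9.78092520e+02]
 [ 0.00000000e+00  0.00000000e+00  0.00000000e+00  1.00000000e+00]]
caddy 0.8 [240. 151. 345. 286.]
bar_mat 0.38 [428. 286. 480. 337.]
coaster 0.92 [424. 281. 477. 336.]
jigger 0.92 [361. 259. 392. 290.]
jigger 0.69 [266. 300. 291. 328.]
jigger 0.68 [324. 307. 354. 332.]
jigger 0.57 [302. 236. 326. 267.]
spice_jar 0.71 [254. 224. 279. 257.]
shot_glass 0.61 [287. 184. 314. 213.]
tamper 0.63 [436. 198. 470. 232.]
pitcher 0.87 [132. 175. 177. 226.]
```

View pics/scene0.png

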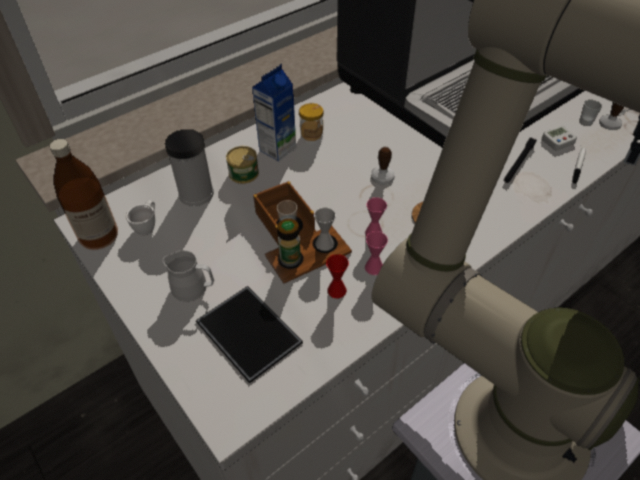

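View pics/top0.png

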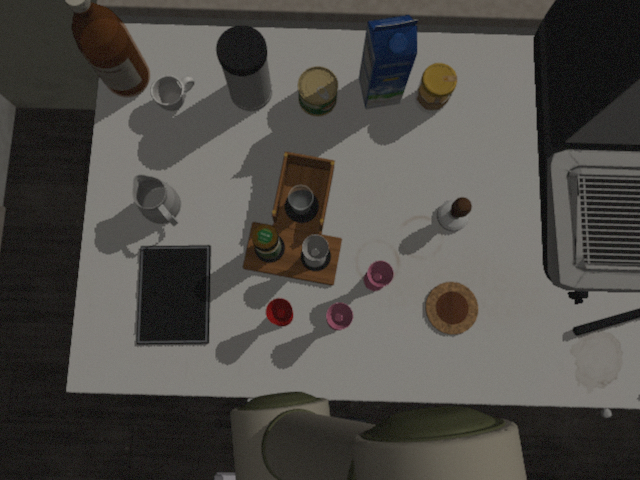

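The scene view shows the caddy at (295,235), mat (248,335), and red and pink hourglasses at (337,275), (376,215) and (376,253). The top view shows the glass in the bay (301,200), jar (267,243), steel jigger (316,252), tamper (455,213), coaster (452,308), mat (174,295) and pitcher (157,200).

Possible mix-ups in the top view:
- **Jigger:** the steel one is at (316,252). Red (280,312) and pink (340,317), (379,276) are rejected.
- **Glass:** the one in the bay at (301,200) is the target. The cup at (170,92) is rejected.
- **Tamper:** the one left of the machine at (455,213) is the target. The one at scene (612,115) is rejected.
- **Jar:** (267,243) is the target. The yellow-lid jar at (437,85) is rejected.

```bash
cat > b.py <<'E'
from h import *
p=eyes.capture("top"); save(p,"crop1.png",(230,140,480,340),3.2)
np.save("top.npy",p["frame"])
for n,u,v,z in [("coaster",450.5,308.5,6),("matTL",140,246,6),("matTR",210,246,6),("matBL",137.5,344,6),("matBR",209,343,6),
 ("cadFL",244,268,10),("cadFR",334,284,10),("cadBLfront",249,224,10),("cadR",341,237,10)]:
    print(n,at(p,u,v,z)[:2].round(1))
for n,z in [("jigger",92),("spice_jar",105),("tamper",90),("pitcher",89),("shot_glass",57)]:
    for d in nets.spot_in(n,p)[:4]: print(n,np.round(d["rect"]))
E
python3 b.py
```

```text
coaster [ 448.4 -253.2]
matTL [546.8 317.7]
matTR [550.6 189. ]
matBL [368.9 307.2]
matBR [374.3 179.9]
cadFL [510.9 123.8]
cadFR [486.4 -41. ]
cadBLfront [593.4 118.7]
cadR [573.9 -52. ]
jigger [266. 301. 293. 328.]
jigger [305. 235. 325. 269.]
jigger [325. 304. 352. 331.]
jigger [362. 258. 394. 288.]
spice_jar [254. 223. 280. 259.]
tamper [436. 196. 472. 231.]
pitcher [133. 178. 179. 225.]
shot_glass [288. 186. 315. 213.]
```

View pics/crop1.png

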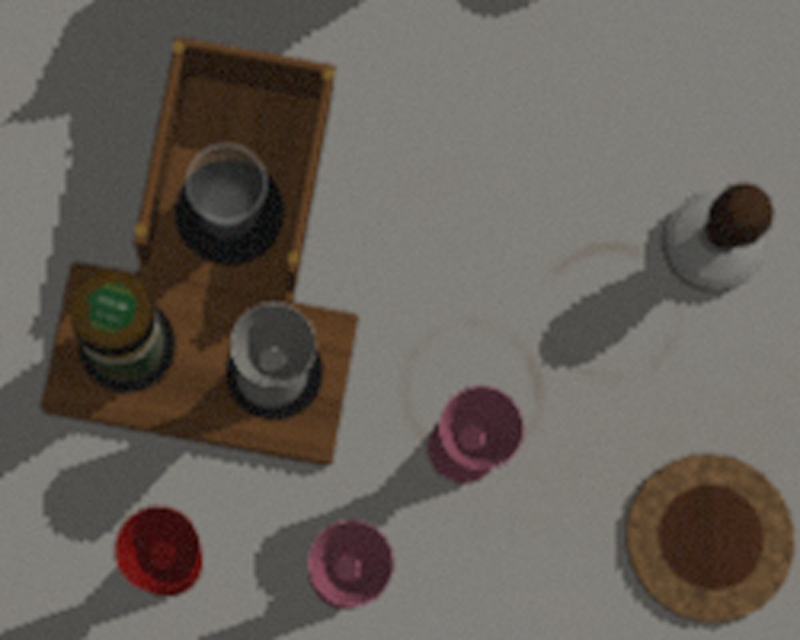

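The crop shows, in crop px, caddy corners (42,411), (330,463), (72,263), (357,316); jar cap (113,304); steel jigger rim (274,343); glass rim (227,187); tamper base (712,243); coaster (711,537).

```bash
cat > c.py <<'E'
from h import *
from scipy.optimize import least_squares
p=eyes.capture("top")
c=lambda u,v:(230+(u+.5)/3.2-.5,140+(v+.5)/3.2-.5)
# caddy fit
M=[((-105,85,10),(42,411)),((-105,-85,10),(330,463)),((-15,85,10),(72,263)),((-15,-85,10),(357,316))]
def pose(s,P): 
    x,y,t=s; return np.array([x+np.cos(t)*P[0]-np.sin(t)*P[1],y+np.sin(t)*P[0]+np.cos(t)*P[1],P[2]])
r=least_squares(lambda s:np.concatenate([proj(p,pose(s,P))-c(*q) for P,q in M]),[600,40,-.15]).x
print("caddy",r,[ (proj(p,pose(r,P))-c(*q)).round(1) for P,q in M])
for n,P in [("spotL",(-58,43,0)),("spotR",(-58,-43,0)),("bay",(30,0,0))]: print(n,pose(r,P).round(1))
for n,P,q in [("wallBL",(77,40,60),(180,45)),("wallBR",(77,-40,60),(328,73)),("wallFL",(0,40,60),(142,232)),("wallFR",(0,-40,60),(294,258))]: print(n,at(p,*c(*q),60)[:2].round(1),pose(r,P)[:2].round(1))
for n,q,z in [("jar",(113,304),105),("jig",(274,343),92),("glass",(227,187),57),("tampknob",(742,210),88),("tampbase",(712,243),8),("coaster",(711,537),6),("red",(160,547),92),("pinkA",(350,562),92),("pinkB",(482,428),92)]:
    print(n,at(p,*c(*q),z)[:2].round(1))
s=eyes.capture("scene"); print("scene tamper mid", at(s,383,165,55)[:2], "coastproj",proj(s,(448,-253,6)))
save(s,"crop2.png",(240,170,400,310),5)
E
python3 c.py
```

```text
caddy [ 6.00683490e+02  2.77574161e+01 -1.53874231e-01] [array([-1. ,  0.4]), array([0.7, 1. ]), array([-0.5, -0.7]), array([ 0.8, -0.8])]
spotL [550.   79.1   0. ]
spotR [536.8  -5.8   0. ]
bay [630.3  23.2   0. ]
wallBL [714.   52.8] [682.9  55.5]
wallBR [700.1 -31. ] [670.6 -23.6]
wallFL [605.   69.7] [606.8  67.3]
wallFR [592.7 -14.7] [594.6 -11.8]
jar [554.6  80. ]
jig [538.7  -5. ]
glass [632.9  23.7]
tampknob [ 620.  -255.5]
tampbase [ 621.2 -258.4]
coaster [ 450.4 -255.7]
red [429.3  51.1]
pinkA [424.4 -47.6]
pinkB [ 496.5 -115.5]
scene tamper mid [ 609.23967557 -244.5974169 ] coastproj [432.05955888 215.49729755]
```

View pics/crop2.png

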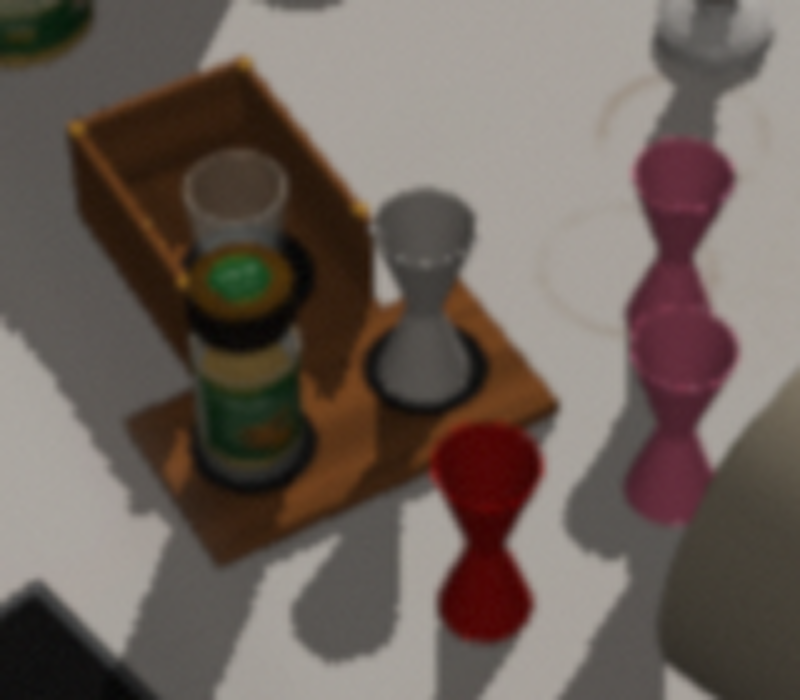

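The crop confirms the steel jigger on the right spot, the jar on the left spot and the glass in the bay. Red and pink are the decoys.

```bash
cat >> h.py <<'E'
def plan(x,y,z,psi=None,s=None):
    "shift (units of .12 m) in tool axes and turn (units of .5 rad) to reach TCP world x,y,z with tool y at yaw psi, tool down"
    s=s or telemetry.sense(); w=s["ee_rot"]; Q=R.from_quat([w[1],w[2],w[3],w[0]])
    d=Q.inv().apply(np.array([x,y,z])-s["eef_pos"])/120
    if psi is None: t=Q.apply([0,1,0]); psi=np.arctan2(t[1],t[0])
    ty=np.array([np.cos(psi),np.sin(psi),0]); tz=np.array([0,0,-1.]); T=R.from_matrix(np.column_stack([np.cross(ty,tz),ty,tz]))
    print("t",s["time_s"].__round__(2),"pos",s["eef_pos"].round(1),"grip",round(s["grip_width"],3),"shift",d.round(3),"turn",((Q.inv()*T).as_rotvec()/.5).round(3))
E
cat > d.py <<'E'
from h import *
p=eyes.capture("top"); s=eyes.capture("scene")
c=lambda u,v:(230+(u+.5)/3.2-.5,140+(v+.5)/3.2-.5)
c2=lambda u,v:(240+(u+.5)/5-.5,170+(v+.5)/5-.5)
for n,q,z,q2 in [("jar",(113,304),115,(239,279)),("jig",(274,343),102,(425,230)),("glass",(227,187),67,(235,187))]:
    print(n,at(p,*c(*q),z)[:2].round(1),at(s,*c2(*q2),z)[:2].round(1))
plan(551,79,200,-1.725)
E
python3 d.py
```

```text
jar [552.5  79.2] [550.3  80.2]
jig [536.8  -4.9] [533.6  -2.9]
glass [630.2  23.4] [632.3  23.9]
t 1.4 pos [ 187.8 -490.3  231.3] grip 0.999 shift [ 4.523 -3.348  0.261] turn [ 0.   -0.    1.04]
```

drive_tool --series "0.5 -0.35 0 0 0 0.5 0.75; 1 -0.75 0 0 0 1 0.75; 1 -0.75 0 0 0 1 0.75; 1 -0.75 0 0 0 1 0.75; 1 -0.75 0 0 0 1 0.75" --newtons 40

```text
time_s: 1.9
eef_pos: [268.3, -362.5, 231.7]
ee_rot: [0.0, 0.998, -0.066, 0.0]
force: [-0.6, -0.1, -0.1]
grip_width: 0.75
```

```bash
python3 -c "
from h import *
plan(551,79,200,-1.725)"
```

```text
t 1.9 pos [ 268.3 -362.5  231.7] grip 0.75 shift [ 1.849 -3.958  0.262] turn [ 0.001 -0.001  0.043]
```

drive_tool --series "0.46 -1 0 0 0 0.04 0.75; 0.46 -1 0 0 0 0.04 0.75; 0.46 -1 0 0 0 0.04 0.75; 0.46 -1 0 0 0 0.04 0.75"

```text
time_s: 2.3
eef_pos: [340.0, -249.1, 231.8]
ee_rot: [0.0, 0.997, -0.074, 0.0]
force: [-0.6, -0.9, -0.2]
grip_width: 0.749
```

drive_tool --series "0.46 -1 0 0 0 0 0.75; 0.46 -1 0 0 0 0 0.75; 0.46 -1 0 0 0 0 0.75; 0.46 -1 0 0 0 0 0.75"

```text
time_s: 2.7
eef_pos: [413.4, -137.3, 231.7]
ee_rot: [0.0, 0.997, -0.071, 0.001]
force: [-0.6, 0.1, 0.1]
grip_width: 0.748
```

drive_tool --series "0.46 -1 0 0 0 0 0.75; 0.46 -1 0 0 0 0 0.75; 0.46 -1 0 0 0 0 0.75; 0.46 -1 0 0 0 0 0.75"

```text
time_s: 3.1
eef_pos: [486.6, -25.6, 231.3]
ee_rot: [-0.0, 0.998, -0.07, 0.0]
force: [-0.2, 0.3, -0.4]
grip_width: 0.755
```

```bash
python3 -c "
from h import *
plan(551,79.5,200,-1.725)"
```

```text
t 3.1 pos [486.6 -25.6 231.3] grip 0.755 shift [ 0.41  -0.942  0.261] turn [-0.    -0.002  0.03 ]
```

drive_tool --series "0.41 -0.942 0.26 0 0 0.03 0.75; 0.41 -0.942 0.26 0 0 0.03 0.75; 0.41 -0.942 0.26 0 0 0.03 0.75; 0.41 -0.942 0.26 0 0 0.03 0.75; 0.41 -0.942 0.26 0 0 0.03 0.75; 0.41 -0.942 0.26 0 0 0.03 0.75"

```text
time_s: 3.7
eef_pos: [551.0, 77.5, 200.5]
ee_rot: [0.0, 0.997, -0.078, 0.001]
force: [-1.0, -0.2, 0.2]
grip_width: 0.747
```

```bash
python3 -c "
from h import *
w=eyes.capture('wrist'); save(w,'w1.png')
print(proj(w,(551,79.5,115),True),proj(w,(536,-4.5,102),True),proj(w,(631,23.5,67),True))
for n in ['spice_jar','jigger']: print([(round(d['confidence'],2),np.round(d['rect'])) for d in nets.spot_in(n,w)[:3]])
plan(551,79.5,66,-1.725)"
```

```text
[316.70266593 247.70914831] [439.41699438 244.63098668] [375.4126828  114.09065021]
[(0.83, array([278., 198., 349., 282.])), (0.38, array([343.,  85., 402., 146.]))]
[(0.88, array([445., 298., 494., 346.])), (0.86, array([383., 198., 468., 277.]))]
t 3.85 pos [551.   78.3 200.6] grip 0.75 shift [-0.003 -0.01   1.122] turn [-0.    -0.003 -0.003]
```

View pics/w1.png

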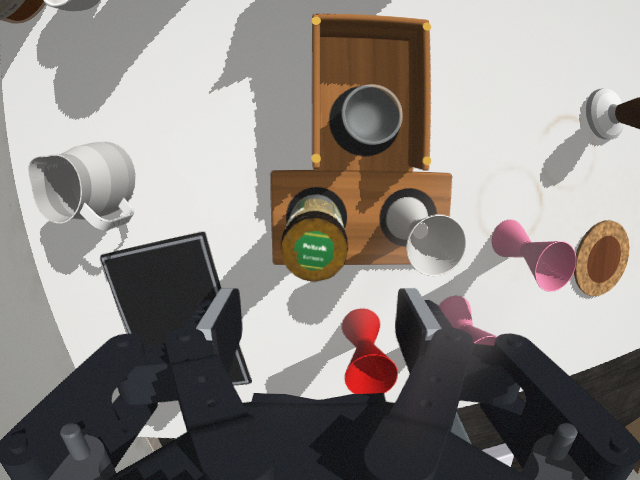

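The wrist view shows the jar cap at (315,247) and the jigger rim at (436,245), both within 2 mm of my estimates. The open jaws straddle the jar line, so I'm descending.

drive_tool --series "0 -0.01 0.3 0 0 0 0.75; 0 -0.01 0.6 0 0 0 0.75; 0 -0.01 0.6 0 0 0 0.75"

```text
time_s: 4.15
eef_pos: [549.0, 78.9, 125.0]
ee_rot: [0.0, 0.997, -0.078, -0.003]
force: [0.1, -0.7, -0.2]
grip_width: 0.75
```

drive_tool --series "0 0 0.3 0 0 0 0.75; 0 0 0.52 0 0 0 0.75; 0 0 0.52 0 0 0 0.75; 0 0 0.52 0 0 0 0.75; 0 0 0.52 0 0 0 0; 0 0 0.52 0 0 0 0; 0 0 0.52 0 0 0 0; 0 0 0.52 0 0 0 0; 0 0 0.52 0 0 0 0; 0 0 0.52 0 0 0 0; 0 0 0.52 0 0 0 0; 0 0 0.52 0 0 0 0; 0 0 0.52 0 0 0 0"

```text
time_s: 5.45
eef_pos: [549.9, 79.1, 64.9]
ee_rot: [-0.0, 0.997, -0.078, -0.001]
force: [0.4, 2.6, 7.8]
grip_width: 0.5
```

```bash
python3 -c "
from h import *
print(telemetry.sense()['force']); plan(551,79.5,66,-1.725)"
```

```text
[0.36522818 2.60645999 7.84445675]
t 5.45 pos [549.9  79.1  64.9] grip 0.5 shift [ 0.009 -0.004 -0.009] turn [-0.     0.004 -0.004]
```

drive_tool --series "0 0 -0.3 0 0 0 0; 0 0 -0.65 0 0 0 0; 0 0 -0.65 0 0 0 0; 0 0 -0.65 0 0 0 0; 0 0 -0.65 0 0 0 0"

```text
time_s: 5.95
eef_pos: [549.4, 79.1, 142.0]
ee_rot: [-0.0, 0.997, -0.078, -0.002]
force: [0.1, -0.2, -1.3]
grip_width: 0.498
```

```bash
python3 -c "
from h import *
print(telemetry.sense()['force']); plan(497,250,140,-1.725)"
```

```text
[ 0.06848613 -0.24239304 -1.25827791]
t 5.95 pos [549.4  79.1 142. ] grip 0.498 shift [-0.653 -1.339  0.019] turn [ 0.     0.008 -0.004]
```

drive_tool --series "-0.16 -0.33 0 0 0 0 0; -0.32 -0.67 0 0 0 0 0; -0.32 -0.67 0 0 0 0 0"

```text
time_s: 6.25
eef_pos: [521.7, 168.4, 140.8]
ee_rot: [-0.0, 0.997, -0.076, -0.004]
force: [0.7, -0.9, -1.0]
grip_width: 0.505
```

drive_tool --series "-0.16 -0.33 0 0 0 0 0; -0.32 -0.67 0 0 0 0 0; -0.32 -0.67 0 0 0 0 0; -0.32 -0.67 0 0 0 0 0; -0.32 -0.67 0 0 0 0 0; -0.32 -0.67 0 0 0 0 0"

```text
time_s: 6.85
eef_pos: [496.3, 252.6, 140.8]
ee_rot: [-0.0, 0.997, -0.077, -0.004]
force: [0.2, 0.0, -1.0]
grip_width: 0.505
```

```bash
python3 -c "
from h import *
p=eyes.capture('top'); save(p,'t2.png',(100,160,300,360),3); plan(497,250,62,-1.725)"
```

```text
t 6.9 pos [496.3 252.7 140.9] grip 0.501 shift [0.015 0.021 0.657] turn [0.    0.015 0.002]
```

View pics/t2.png

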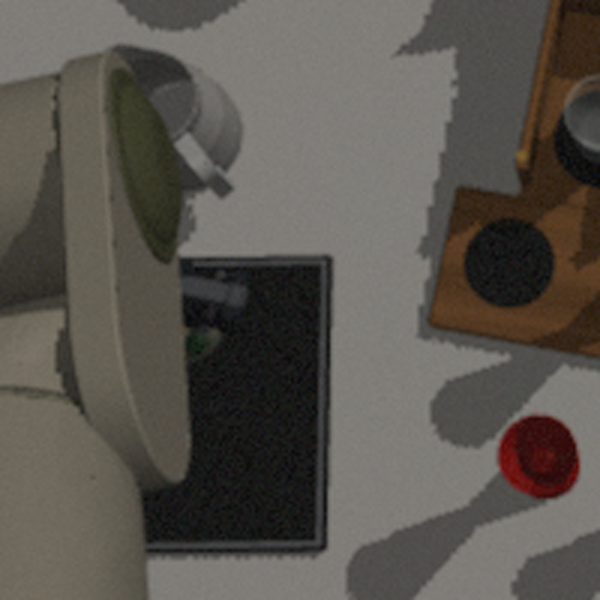

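The mat and jar are under the forearm, and the vacated black spot shows at crop (508,263). Lowering and releasing the jar.

drive_tool --series "0.01 0.02 0.3 0 0.015 0 0; 0.01 0.02 0.5 0 0.015 0 0; 0.01 0.02 0.6 0 0.015 0 0; 0.01 0.02 0.65 0 0.015 0 0; 0.01 0.02 0.65 0 0.015 0 0; 0.01 0.02 0.65 0 0.015 0 0"

```text
time_s: 7.5
eef_pos: [497.2, 250.3, 63.9]
ee_rot: [-0.0, 0.997, -0.077, 0.001]
force: [0.5, -0.2, -0.3]
grip_width: 0.502
```

```bash
python3 -c "
from h import *
p=eyes.capture('top')
print(at(p,100+508.5/3-.5,160+263.5/3-.5,10))
plan(497,250,60.9,-1.725); print(telemetry.sense()['force'])"
```

```text
[550.59942101  79.86731827  10.        ]
t 7.55 pos [497.1 250.3  64. ] grip 0.504 shift [-0.001  0.003  0.026] turn [-0.001 -0.003  0.002]
[-6.90722524e-04  4.05393383e-02 -9.58240726e-01]
```

Now lower the last 3 mm, release, and rise.

drive_tool --series "0 0 0.02 0 0 0 0; 0 0 0.028 0 0 0 0; 0 0 0.028 0 0 0 0; 0 0 0.028 0 0 0 0.75; 0 0 0.028 0 0 0 0.75; 0 0 0.028 0 0 0 0.75; 0 0 0.028 0 0 0 0.75; 0 0 -0.3 0 0 0 0.75; 0 0 -0.6 0 0 0 0.75; 0 0 -0.95 0 0 0 0.75; 0 0 -0.95 0 0 0 0.75; 0 0 -0.95 0 0 0 0.75"

```text
time_s: 8.75
eef_pos: [497.1, 250.4, 178.4]
ee_rot: [-0.0, 0.997, -0.077, 0.001]
force: [-0.6, -0.2, -0.2]
grip_width: 0.749
```

```bash
python3 -c "
from h import *
plan(536,-3.5,180,-1.725); print(telemetry.sense()['force'])"
```

```text
t 8.75 pos [497.1 250.4 178.4] grip 0.749 shift [ 0.644  2.041 -0.014] turn [-0.002 -0.006  0.002]
[-0.61060519 -0.23781991 -0.17548073]
```

drive_tool --series "0.32 1 0 0 0 0 0.75; 0.32 1 0 0 0 0 0.75; 0.32 1 0 0 0 0 0.75; 0.32 1 0 0 0 0 0.75"

```text
time_s: 9.15
eef_pos: [516.6, 123.1, 176.9]
ee_rot: [-0.0, 0.997, -0.079, 0.0]
force: [-0.5, 0.4, -1.2]
grip_width: 0.748
```

drive_tool --series "0.32 1 0 0 0 0 0.75; 0.32 1 0 0 0 0 0.75; 0.32 1 0 0 0 0 0.75; 0.32 1 0 0 0 0 0.75; 0.32 1 0 0 0 0 0.75; 0.32 1 0 0 0 0 0.75"

```text
time_s: 9.75
eef_pos: [535.4, 0.0, 176.3]
ee_rot: [-0.0, 0.997, -0.078, -0.0]
force: [0.5, -0.6, 0.8]
grip_width: 0.751
```

```bash
python3 -c "
from h import *
w=eyes.capture('wrist')
print(proj(w,(536,-3.5,102),True))
for d in nets.spot_in('jigger',w)[:3]:
  r=d['rect']; print(round(d['confidence'],2),np.round(r), at(w,(r[0]+r[2])/2,(r[1]+r[3])/2,102,True))
p=eyes.capture('top')
d=nets.spot_in('spice_jar',p)[0]; print(d); r=d['rect']; print(at(p,(r[0]+r[2])/2,r[1]+13,111))
save(p,'t3.png',(100,160,360,360),3)
plan(536,-3.5,61,-1.725)"
```

```text
[325.57898087 250.24825066]
0.88 [368. 305. 411. 402.] [455.26132831 -35.96986168 102.        ]
0.77 [427. 219. 514. 306.] [512.78405551 -95.76556257 102.        ]
0.68 [288. 197. 360. 286.] [541.50821094  -3.49568175 102.        ]
{'rect': [148.0, 250.7, 185.5, 284.7], 'confidence': 0.79}
[499.61540151 239.28488208 111.        ]
t 9.95 pos [ 5.356e+02 -5.000e-01  1.768e+02] grip 0.751 shift [0.007 0.024 0.965] turn [-0.    -0.    -0.004]
```

View pics/t3.png

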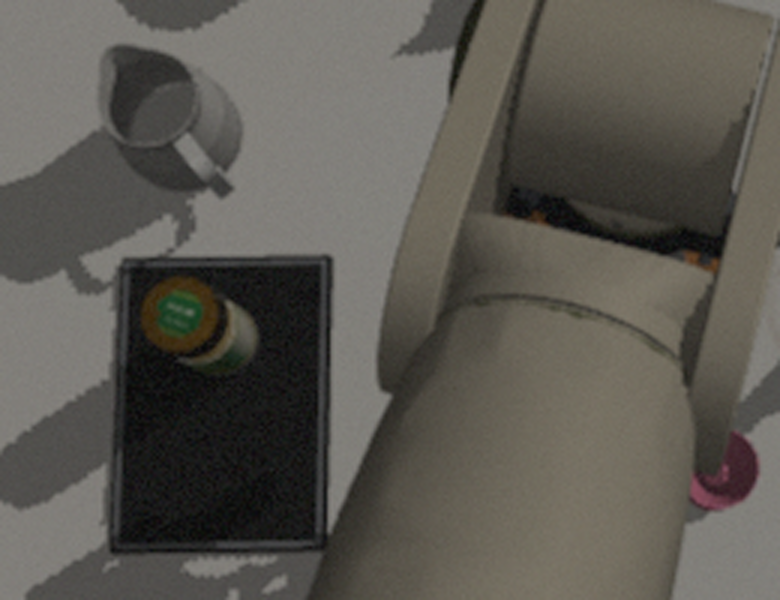

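The jar stands upright on the mat at crop (200,330), and the pitcher is untouched. Descending on the jigger.

drive_tool --series "0.005 0.024 0.3 0 0 0 0.75; 0.005 0.024 0.6 0 0 0 0.75; 0.005 0.024 0.8 0 0 0 0.75; 0.005 0.024 0.96 0 0 0 0.75; 0.005 0.024 0.96 0 0 0 0.75; 0.005 0.024 0.96 0 0 0 0.75; 0.005 0.024 0.96 0 0 0 0; 0.005 0.024 0.96 0 0 0 0; 0.005 0.024 0.96 0 0 0 0; 0.005 0.024 0.96 0 0 0 0; 0.005 0.024 0.96 0 0 0 0; 0.005 0.024 0.96 0 0 0 0; 0.005 0.024 0.96 0 0 0 0"

```text
time_s: 11.25
eef_pos: [536.6, -3.5, 63.0]
ee_rot: [-0.0, 0.997, -0.078, 0.001]
force: [-0.5, 1.0, 6.0]
grip_width: 0.507
```

drive_tool --series "0 0 -0.3 0 0 0 0; 0 0 -0.6 0 0 0 0; 0 0 -0.8 0 0 0 0; 0 0 -0.8 0 0 0 0; 0 0 -0.8 0 0 0 0"

```text
time_s: 11.75
eef_pos: [536.1, -3.4, 158.7]
ee_rot: [-0.0, 0.997, -0.078, 0.001]
force: [0.4, 0.3, -1.2]
grip_width: 0.506
```

```bash
python3 -c "
from h import *
plan(419,246,155,-1.725); print(telemetry.sense()['force'])"
```

```text
t 11.75 pos [536.1  -3.4 158.7] grip 0.506 shift [-1.287 -1.902  0.028] turn [-0.001 -0.006 -0.004]
[ 0.41767921  0.26457999 -1.17591852]
```

drive_tool --series "-0.32 -0.47 0 0 0 0 0; -0.64 -0.95 0 0 0 0 0; -0.64 -0.95 0 0 0 0 0; -0.64 -0.95 0 0 0 0 0"

```text
time_s: 12.15
eef_pos: [475.3, 124.3, 157.1]
ee_rot: [-0.0, 0.997, -0.076, -0.0]
force: [0.7, 0.3, -1.0]
grip_width: 0.505
```

drive_tool --series "-0.32 -0.47 0 0 0 0 0; -0.64 -0.95 0 0 0 0 0; -0.64 -0.95 0 0 0 0 0; -0.64 -0.95 0 0 0 0 0; -0.64 -0.95 0 0 0 0 0; -0.64 -0.95 0 0 0 0 0"

```text
time_s: 12.75
eef_pos: [417.1, 247.6, 156.6]
ee_rot: [0.0, 0.997, -0.076, -0.001]
force: [-0.3, -0.2, -0.9]
grip_width: 0.505
```

```bash
python3 -c "
from h import *
plan(419,246,60,-1.725)"
```

```text
t 12.75 pos [417.1 247.6 156.6] grip 0.505 shift [0.019 0.011 0.805] turn [0.001 0.003 0.002]
```

drive_tool --series "0.02 0.01 0.3 0 0 0 0; 0.02 0.01 0.6 0 0 0 0; 0.02 0.01 0.75 0 0 0 0; 0.02 0.01 0.8 0 0 0 0; 0.02 0.01 0.81 0 0 0 0; 0.02 0.01 0.81 0 0 0 0; 0.02 0.01 0.815 0 0 0 0; 0.02 0.01 0.815 0 0 0 0"

```text
time_s: 13.55
eef_pos: [419.3, 245.9, 59.1]
ee_rot: [-0.0, 0.997, -0.077, -0.001]
force: [0.8, -0.5, 0.0]
grip_width: 0.505
```

drive_tool --series "0 0 0 0 0 0 0.75; 0 0 0 0 0 0 0.75; 0 0 0 0 0 0 0.75; 0 0 0 0 0 0 0.75; 0 0 -0.3 0 0 0 0.75; 0 0 -0.6 0 0 0 0.75; 0 0 -1 0 0 0 0.75; 0 0 -1 0 0 0 0.75; 0 0 -1 0 0 0 0.75"

```text
time_s: 14.45
eef_pos: [419.6, 246.0, 179.5]
ee_rot: [-0.0, 0.997, -0.077, 0.0]
force: [-0.5, -0.8, -0.9]
grip_width: 0.75
```

```bash
python3 -c "
from h import *
plan(631,24,180,-0.154); print(telemetry.sense()['force'])"
```

```text
t 14.45 pos [419.6 246.  179.5] grip 0.75 shift [ 2.023  1.559 -0.004] turn [-0.00e+00 -1.00e-03 -3.14e+00]
[-0.53705141 -0.83723304 -0.93053445]
```

drive_tool --series "1 0.78 0 0 0 0 0.8; 1 0.78 0 0 0 0 0.8; 1 0.78 0 0 0 0 0.8; 1 0.78 0 0 0 0 0.8; 1 0.78 0 0 0 0 0.8"

```text
time_s: 14.95
eef_pos: [523.6, 134.5, 177.7]
ee_rot: [-0.0, 0.997, -0.077, -0.002]
force: [-0.1, 0.9, -0.6]
grip_width: 0.798
```

drive_tool --series "1 0.78 0 0 0 0 0.8; 1 0.78 0 0 0 0 0.8; 1 0.78 0 0 0 0 0.8; 1 0.78 0 0 0 0 0.8; 1 0.78 0 0 0 0 0.8"

```text
time_s: 15.45
eef_pos: [627.1, 24.1, 175.9]
ee_rot: [-0.0, 0.997, -0.077, -0.003]
force: [-0.3, 0.4, -0.1]
grip_width: 0.801
```

drive_tool --series "0 0 0 0 0 -0.3 0.8; 0 0 0 0 0 -0.6 0.8; 0 0 0 0 0 -0.9 0.8; 0 0 0 0 0 -1 0.8; 0 0 0 0 0 -1 0.8"

```text
time_s: 15.95
eef_pos: [626.0, 26.3, 175.9]
ee_rot: [-0.001, 0.985, 0.173, -0.003]
force: [-0.5, 0.1, 0.4]
grip_width: 0.799
```

drive_tool --series "0 0 0 0 0 -0.3 0.8; 0 0 0 0 0 -0.6 0.8; 0 0 0 0 0 -0.9 0.8; 0 0 0 0 0 -1 0.8; 0 0 0 0 0 -1 0.8"

```text
time_s: 16.45
eef_pos: [625.4, 27.6, 175.9]
ee_rot: [-0.002, 0.911, 0.411, -0.003]
force: [-0.0, -1.1, 0.0]
grip_width: 0.801
```

drive_tool --series "0 0 0 0 0 -0.3 0.8; 0 0 0 0 0 -0.6 0.8; 0 0 0 0 0 -0.9 0.8; 0 0 0 0 0 -1 0.8; 0 0 0 0 0 -1 0.8"

```text
time_s: 16.95
eef_pos: [625.0, 28.4, 175.9]
ee_rot: [-0.003, 0.782, 0.624, -0.002]
force: [-0.7, -0.1, 0.4]
grip_width: 0.801
```

```bash
python3 -c "
from h import *
w=eyes.capture('wrist'); save(w,'w2.png')
print(proj(w,(631,24,67),True), [proj(w,(631+46*np.cos(a)/2,24+23*np.sin(a),67),True).round() for a in (0,1.57,3.14,4.71)])
for d in nets.spot_in('shot_glass',w)[:2]: print(d)
plan(631,24,26,-0.154)
p=eyes.capture('scene'); save(p,'s3.png',(150,180,400,390),3)"
```

```text
[329.89752558 243.64613926] [array([362., 237.]), array([323., 212.]), array([298., 251.]), array([337., 274.])]
{'rect': [299.2, 202.0, 364.2, 272.5], 'confidence': 0.76}
t 17.05 pos [625.1  28.1 175.9] grip 0.798 shift [-0.023  0.065  1.249] turn [-0.014 -0.001 -0.143]
```

View pics/w2.png

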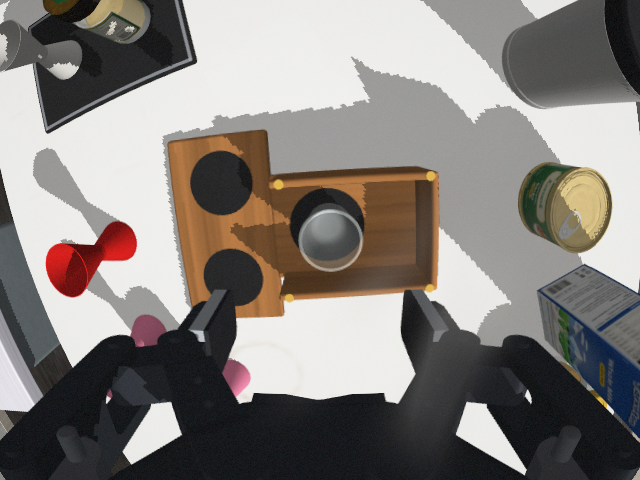

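View pics/s3.png

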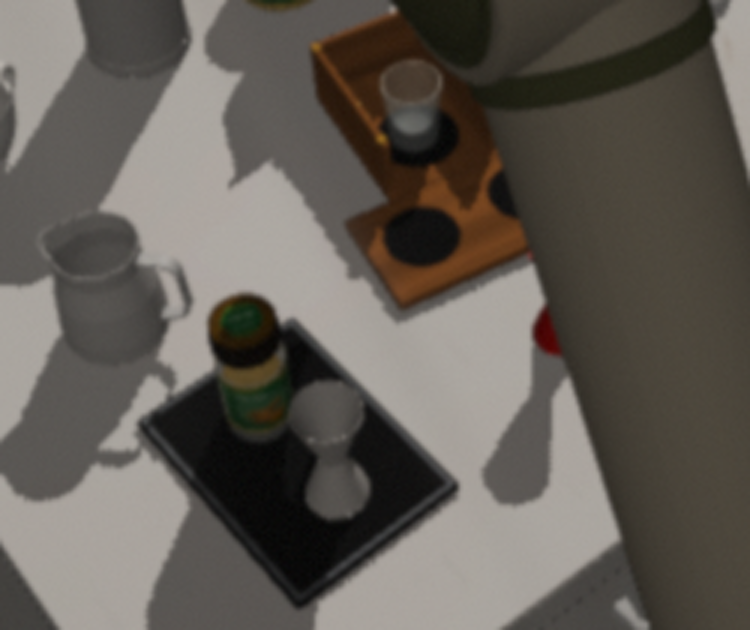

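Both items stand upright on the mat: jar at scene crop (250,370), jigger (335,450). In the wrist view the glass rim is at (331,240), within about 2 mm of my estimate, and the jaws are along the caddy's x. Aligning, then descending.

drive_tool --series "-0.01 0.05 0.3 -0.014 0 -0.14 0.8; -0.01 0.05 0.5 -0.014 0 -0.14 0.8; -0.01 0.05 0.5 -0.014 0 -0.14 0.8; -0.01 0.05 0.5 -0.014 0 -0.14 0.8"

```text
time_s: 17.5
eef_pos: [630.6, 25.7, 116.7]
ee_rot: [-0.0, 0.76, 0.65, 0.0]
force: [0.1, 1.0, -1.0]
grip_width: 0.8
```

```bash
python3 -c "
from h import *
plan(632,25,26,-0.154)"
```

```text
t 17.5 pos [630.6  25.7 116.7] grip 0.8 shift [-0.004  0.012  0.755] turn [ 0.001 -0.001 -0.004]
```

drive_tool --series "0 0.01 0.25 0 0 0 0.8; 0 0.01 0.5 0 0 0 0.8; 0 0.01 0.7 0 0 0 0.8; 0 0.01 0.755 0 0 0 0.8; 0 0.01 0.755 0 0 0 0.8; 0 0.01 0.755 0 0 0 0.8; 0 0.01 0.755 0 0 0 0; 0 0.01 0.755 0 0 0 0; 0 0.01 0.755 0 0 0 0; 0 0.01 0.755 0 0 0 0; 0 0.01 0.755 0 0 0 0; 0 0.01 0.755 0 0 0 0; 0 0.01 0.755 0 0 0 0; 0 0.01 0.755 0 0 0 0" --newtons 30

```text
time_s: 18.9
eef_pos: [632.5, 25.5, 27.6]
ee_rot: [0.001, 0.76, 0.65, 0.001]
force: [-1.7, 1.0, 5.3]
grip_width: 0.507
```

drive_tool --series "0 0 -0.2 0 0 0 0; 0 0 -0.5 0 0 0 0; 0 0 -0.8 0 0 0 0; 0 0 -1 0 0 0 0; 0 0 -1 0 0 0 0; 0 0 -1 0 0 0 0"

```text
time_s: 19.5
eef_pos: [632.0, 25.5, 147.5]
ee_rot: [0.001, 0.76, 0.65, 0.001]
force: [0.6, 0.4, -1.3]
grip_width: 0.51
```

```bash
python3 -c "
from h import *
p=eyes.capture('top'); save(p,'t4.png',(380,160,520,360),3)
w=eyes.capture('wrist'); print(nets.spot_in('shot_glass',w)[:1])
print(telemetry.sense()['force']);plan(450,-255,170,-0.154)"
```

```text
[{'rect': [250.7, 251.7, 386.2, 398.8], 'confidence': 0.93}]
[ 0.67288383 -0.23779958 -0.86637811]
t 19.65 pos [631.6  25.6 146.1] grip 0.509 shift [-2.545 -1.131 -0.201] turn [ 0.    -0.001 -0.004]
```

View pics/t4.png

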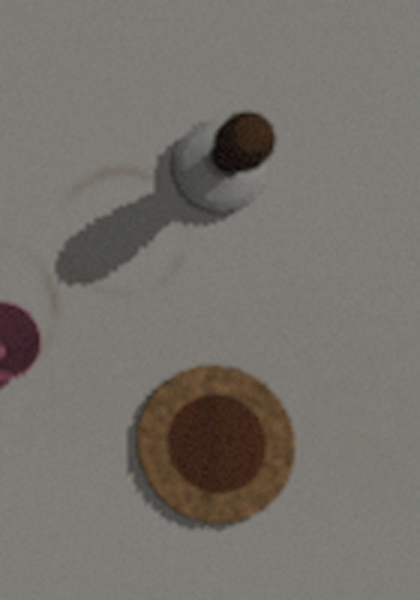

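The coaster centre is at crop (217,443), giving (450,-256). The tamper base is at crop (220,167). Carrying the glass over.

drive_tool --series "-0.4 -0.18 -0.03 0 0 0 0; -0.85 -0.38 -0.06 0 0 0 0; -0.85 -0.38 -0.06 0 0 0 0; -0.85 -0.38 -0.06 0 0 0 0; -0.85 -0.38 -0.06 0 0 0 0"

```text
time_s: 20.15
eef_pos: [571.0, -67.5, 152.8]
ee_rot: [-0.001, 0.76, 0.65, 0.0]
force: [-0.2, 1.0, -1.0]
grip_width: 0.51
```

drive_tool --series "-0.4 -0.18 -0.03 0 0 0 0; -0.85 -0.38 -0.06 0 0 0 0; -0.85 -0.38 -0.06 0 0 0 0; -0.85 -0.38 -0.06 0 0 0 0; -0.85 -0.38 -0.06 0 0 0 0"

```text
time_s: 20.65
eef_pos: [510.9, -159.9, 159.6]
ee_rot: [-0.001, 0.76, 0.65, 0.0]
force: [0.9, 0.3, -0.6]
grip_width: 0.512
```

drive_tool --series "-0.4 -0.18 0 0 0 0 0; -0.85 -0.38 0 0 0 0 0; -0.85 -0.38 0 0 0 0 0; -0.85 -0.38 0 0 0 0 0; -0.85 -0.38 0 0 0 0 0; -0.85 -0.38 0 0 0 0 0"

```text
time_s: 21.25
eef_pos: [451.1, -252.1, 159.3]
ee_rot: [-0.001, 0.759, 0.651, 0.001]
force: [-0.0, -0.2, -1.8]
grip_width: 0.511
```

```bash
python3 -c "
from h import *
plan(450.3,-255.5,60,-0.154)
w=eyes.capture('wrist'); print(proj(w,(450.3,-255.5,6),True), nets.spot_in('coaster',w)[:1]); save(w,'w3.png')"
```

```text
t 21.25 pos [ 451.1 -252.1  159.3] grip 0.511 shift [-0.031 -0.002  0.828] turn [-0.001 -0.004  0.003]
[318.62320542 229.90474251] [{'rect': [262.0, 170.7, 377.7, 268.5], 'confidence': 0.65}]
```

View pics/w3.png

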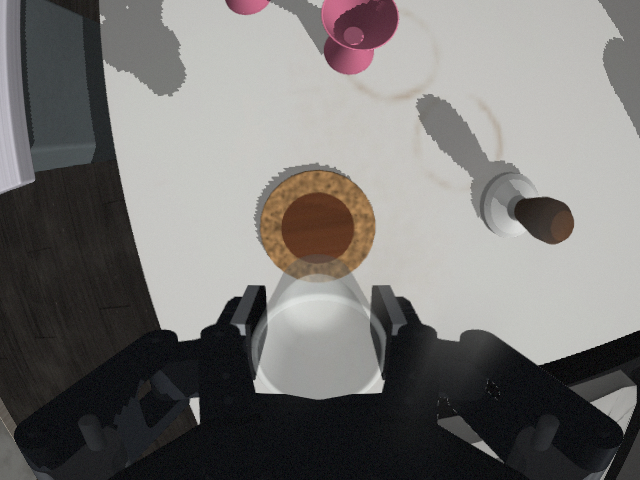

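The dark disc is at (318,228) against a predicted (318.6,229.9), and the glass is held upright between the pads. Lowering.

drive_tool --series "-0.035 0 0.3 0 0 0 0; -0.035 0 0.6 0 0 0 0; -0.035 0 0.8 0 0 0 0; -0.035 0 0.8 0 0 0 0; -0.035 0 0.8 0 0 0 0"

```text
time_s: 21.85
eef_pos: [450.7, -256.3, 64.1]
ee_rot: [-0.001, 0.759, 0.651, 0.001]
force: [0.1, -0.4, -0.3]
grip_width: 0.514
```

```bash
python3 -c "
from h import *
plan(450.5,-255.5,24.2,-0.154)
w=eyes.capture('wrist'); save(w,'w4.png',(200,180,440,420),2.5); print(proj(w,(450.3,-255.5,6),True))"
```

```text
t 21.85 pos [ 450.7 -256.3   64.1] grip 0.514 shift [ 0.006 -0.003  0.333] turn [-0.    -0.003  0.003]
[317.94099033 261.84489647]
```

View pics/w4.png

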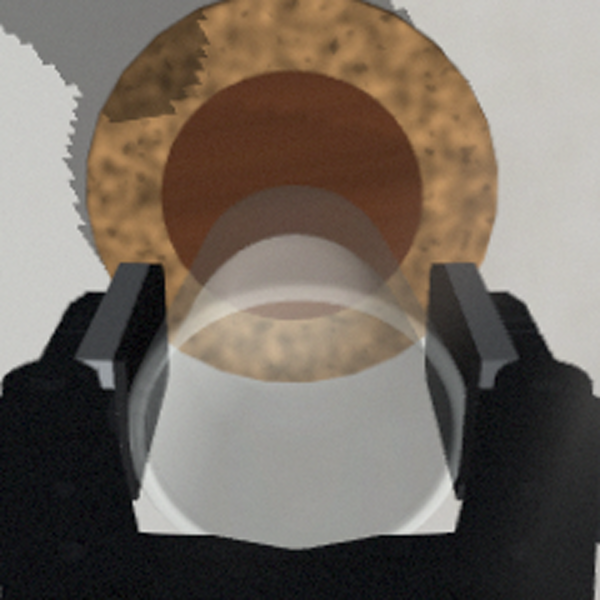

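Alignment is within about 2 mm. Touching down and releasing.

drive_tool --series "0.012 0 0.15 0 0 0 0; 0.012 0 0.25 0 0 0 0; 0.012 0 0.3 0 0 0 0; 0.012 0 0.33 0 0 0 0; 0.012 0 0.335 0 0 0 0; 0.012 0 0.335 0 0 0 0; 0.012 0 0.335 0 0 0 0.8; 0.012 0 0.335 0 0 0 0.8; 0.012 0 0.335 0 0 0 0.8; 0.012 0 0.335 0 0 0 0.8; 0.012 0 0.1 0 0 0 0.8; 0.012 0 -0.3 0 0 0 0.8; 0.012 0 -0.8 0 0 0 0.8; 0.012 0 -0.8 0 0 0 0.8; 0.012 0 -0.8 0 0 0 0.8"

```text
time_s: 23.4
eef_pos: [451.6, -255.8, 162.3]
ee_rot: [0.002, 0.759, 0.651, 0.001]
force: [-0.1, -0.8, -0.4]
grip_width: 0.798
```

```bash
python3 -c "
from h import *
w=eyes.capture('wrist'); save(w,'w5.png'); print(proj(w,(450.3,-255.5,6),True),proj(w,(450.3,-255.5,63),True))
for n in ['shot_glass','coaster']:
  r=nets.spot_in(n,w)[0]['rect']; print(n,np.round(r),at(w,(r[0]+r[2])/2,(r[1]+r[3])/2,6 if n=='coaster' else 63,True))
plan(621,-257,160,-0.154)"
```

```text
[316.36580168 224.2298433 ] [316.21833902 243.01094028]
shot_glass [282. 204. 349. 273.] [ 450.08994423 -252.18474767   63.        ]
coaster [255. 166. 377. 276.] [ 450.41293644 -252.81325006    6.        ]
t 23.55 pos [ 450.5 -254.7  159. ] grip 0.803 shift [ 0.197  1.408 -0.01 ] turn [-0.003 -0.005  0.003]
```

View pics/w5.png

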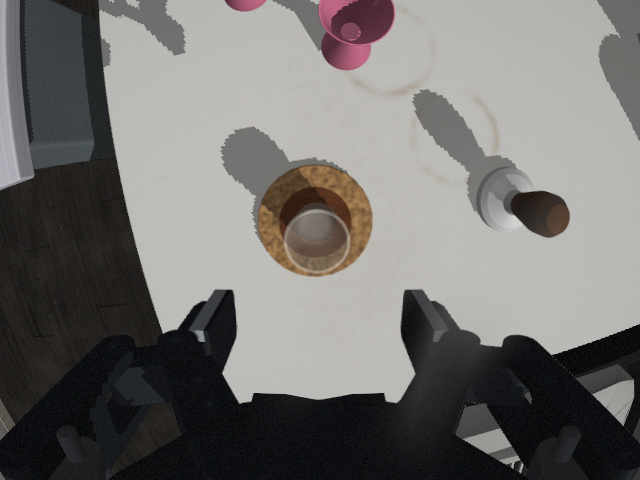

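The glass stands upright on the coaster; glass and coaster centres agree to about 1 mm. Next, the tamper, with base at (507,200).

drive_tool --series "0.05 0.35 0 0 0 0 0.8; 0.1 0.7 0 0 0 0 0.8; 0.1 0.7 0 0 0 0 0.8; 0.1 0.7 0 0 0 0 0.8"

```text
time_s: 23.95
eef_pos: [535.0, -255.1, 156.7]
ee_rot: [-0.003, 0.759, 0.651, 0.0]
force: [-1.7, -0.0, -0.7]
grip_width: 0.8
```

drive_tool --series "0.05 0.35 0 0 0 0 0.8; 0.1 0.7 0 0 0 0 0.8; 0.1 0.7 0 0 0 0 0.8; 0.1 0.7 0 0 0 0 0.8; 0.1 0.7 0 0 0 0 0.8"

```text
time_s: 24.45
eef_pos: [618.6, -256.1, 156.2]
ee_rot: [-0.004, 0.759, 0.651, -0.0]
force: [0.1, 0.2, 1.1]
grip_width: 0.801
```

```bash
python3 -c "
from h import *
w=eyes.capture('wrist'); save(w,'w6.png'); print(proj(w,(621,-257,90),True),proj(w,(621,-257,0),True))
print(nets.spot_in('tamper',w)[0]['rect'])
plan(621,-257,43,-0.154)"
```

```text
[323.85335002 259.78660313] [323.04135823 225.99036366]
[285.4, 191.5, 358.7, 281.9]
t 24.55 pos [ 618.8 -256.2  156.8] grip 0.8 shift [-0.008  0.023  0.948] turn [-0.01  -0.008  0.003]
```

View pics/w6.png

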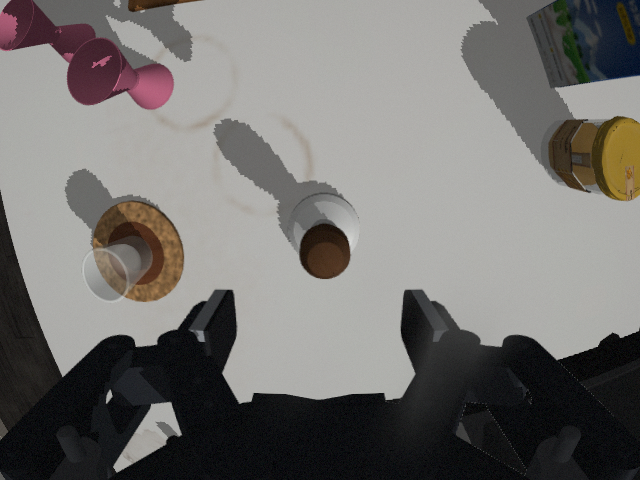

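The knob is at (325,256), matching the prediction to about 2 mm. Descending and gripping.

drive_tool --series "0 0.025 0.3 -0.01 -0.008 0 0.8; 0 0.025 0.6 -0.01 -0.008 0 0.8; 0 0.025 0.85 -0.01 -0.008 0 0.8; 0 0.025 0.95 -0.01 -0.008 0 0.8; 0 0.025 0.95 -0.01 -0.008 0 0.8; 0 0.025 0.95 -0.01 -0.008 0 0.8; 0 0.025 0.95 -0.01 -0.008 0 0; 0 0.025 0.95 -0.01 -0.008 0 0; 0 0.025 0.95 -0.01 -0.008 0 0; 0 0.025 0.95 -0.01 -0.008 0 0; 0 0.025 0.95 -0.01 -0.008 0 0; 0 0.025 0.95 -0.01 -0.008 0 0; 0 0.025 0.95 -0.01 -0.008 0 0; 0 0.025 0.95 -0.01 -0.008 0 0; 0 0.025 0.95 -0.01 -0.008 0 0" --newtons 70

```text
time_s: 26.05
eef_pos: [622.0, -256.4, 44.2]
ee_rot: [0.001, 0.759, 0.651, 0.0]
force: [-0.4, 0.2, 6.0]
grip_width: 0.359
```

drive_tool --series "0 0 -0.2 0 0 0 0; 0 0 -0.5 0 0 0 0; 0 0 -0.8 0 0 0 0; 0 0 -1 0 0 0 0; 0 0 -1 0 0 0 0; 0 0 -1 0 0 0 0"

```text
time_s: 26.65
eef_pos: [621.2, -255.9, 162.4]
ee_rot: [-0.0, 0.759, 0.651, 0.0]
force: [-0.7, 0.5, -4.8]
grip_width: 0.358
```

```bash
python3 -c "
from h import *
print(telemetry.sense()['force']);plan(631,24,185,-0.154)"
```

```text
[-0.72836814  0.52365788 -4.80007045]
t 26.65 pos [ 621.2 -255.9  162.4] grip 0.358 shift [ 2.318 -0.273 -0.188] turn [ 0.    -0.     0.003]
```

drive_tool --series "0.4 -0.05 0 0 0 0 0; 0.78 -0.09 0 0 0 0 0; 0.78 -0.09 0 0 0 0 0; 0.78 -0.09 0 0 0 0 0; 0.78 -0.09 0 0 0 0 0"

```text
time_s: 27.15
eef_pos: [624.2, -162.4, 160.9]
ee_rot: [-0.001, 0.759, 0.651, -0.001]
force: [-0.0, -0.6, -4.8]
grip_width: 0.362
```

drive_tool --series "0.4 -0.05 0 0 0 0 0; 0.78 -0.09 0 0 0 0 0; 0.78 -0.09 0 0 0 0 0; 0.78 -0.09 0 0 0 0 0; 0.78 -0.09 0 0 0 0 0"

```text
time_s: 27.65
eef_pos: [627.7, -69.7, 160.4]
ee_rot: [-0.001, 0.76, 0.65, -0.001]
force: [0.5, -0.7, -4.3]
grip_width: 0.362
```

drive_tool --series "0.4 -0.05 0 0 0 0 0; 0.75 -0.09 0 0 0 0 0; 0.75 -0.09 0 0 0 0 0; 0.75 -0.09 0 0 0 0 0; 0.75 -0.09 0 0 0 0 0; 0.75 -0.09 0 0 0 0 0"

```text
time_s: 28.25
eef_pos: [631.0, 19.3, 160.3]
ee_rot: [-0.001, 0.76, 0.65, -0.001]
force: [-0.0, -0.3, -5.4]
grip_width: 0.357
```

```bash
python3 -c "
from h import *
w=eyes.capture('wrist'); save(w,'w7.png',(120,60,520,420),2)
from math import *
t=-.154
for P in [(30,0,10),(-58,43,10),(-58,-43,10)]:
  q=(600.7+cos(t)*P[0]-sin(t)*P[1],27.8+sin(t)*P[0]+cos(t)*P[1],P[2]); print(q,(proj(w,q,True)-[120,60])*2)
print(telemetry.sense()['force']);plan(630.8,24,54.5,-0.154)"
```

```text
(630.3449625052624, 23.198239677950163, 10) [395.78750844 323.27601366]
(549.9822622847644, 79.18784954683898, 10) [177.19974752 220.90404696]
(536.7905493615549, -5.794376301579611, 10) [190.97200766 422.78476172]
[ 0.5713249   0.16429124 -4.74274853]
t 28.3 pos [631.   19.5 160.4] grip 0.358 shift [ 0.036 -0.004  0.882] turn [-0.006 -0.    -0.005]
```

View pics/w7.png

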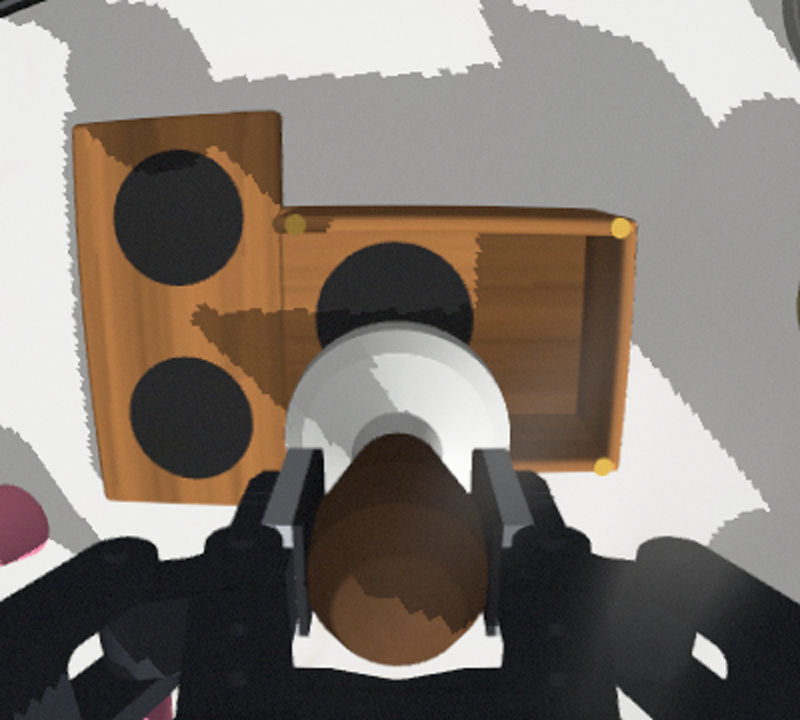

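The spots match the caddy fit within about 2 mm: upper (178,217), lower (191,418), bay about (395,319). The tamper hangs upright. Lowering into the bay.

drive_tool --series "0.037 -0.004 0 -0.006 0 -0.005 0; 0.037 -0.004 0.25 -0.006 0 -0.005 0; 0.037 -0.004 0.5 -0.006 0 -0.005 0; 0.037 -0.004 0.7 -0.006 0 -0.005 0; 0.037 -0.004 0.83 -0.006 0 -0.005 0; 0.037 -0.004 0.83 -0.006 0 -0.005 0; 0.037 -0.004 0.83 -0.006 0 -0.005 0"

```text
time_s: 29.0
eef_pos: [631.3, 23.9, 61.5]
ee_rot: [0.0, 0.76, 0.65, 0.0]
force: [-0.2, 0.7, -4.8]
grip_width: 0.357
```

```bash
python3 -c "
from h import *
print(telemetry.sense()['force']);plan(630.8,24,54.5,-0.154)"
```

```text
[-0.22552647  0.6502201  -4.79382749]
t 29.0 pos [631.3  23.9  61.5] grip 0.357 shift [-0.    -0.004  0.058] turn [ 0.002 -0.    -0.001]
```

drive_tool --series "0 0 0.03 0 0 0 0; 0 0 0.05 0 0 0 0; 0 0 0.06 0 0 0 0; 0 0 0.06 0 0 0 0; 0 0 0.06 0 0 0 0; 0 0 0.06 0 0 0 0.75; 0 0 0.06 0 0 0 0.75; 0 0 0.06 0 0 0 0.75; 0 0 0.06 0 0 0 0.75; 0 0 0.06 0 0 0 0.75; 0 0 -0.3 0 0 0 0.75; 0 0 -0.7 0 0 0 0.75; 0 0 -1 0 0 0 0.75; 0 0 -1 0 0 0 0.75; 0 0 -1 0 0 0 0.75"

```text
time_s: 30.5
eef_pos: [631.2, 24.0, 181.6]
ee_rot: [0.001, 0.76, 0.651, 0.001]
force: [-0.5, -1.1, -0.3]
grip_width: 0.751
```

```bash
python3 -c "
from h import *
w=eyes.capture('wrist'); r=nets.spot_in('tamper',w)[0]['rect']; print(r, proj(w,(630.3,24.2,100),True),proj(w,(630.3,24.2,10),True))
s=eyes.capture('scene'); r=nets.spot_in('tamper',s); print(r[:3], proj(s,(630.3,24.2,100)),proj(s,(630.3,24.2,10)))
plan(419.3,246,180,-1.725)"
```

```text
[284.0, 188.1, 351.0, 273.1] [317.2616451  250.67712037] [317.49170009 220.46595422]
[{'rect': [275.3, 195.3, 300.2, 235.2], 'confidence': 0.73}, {'rect': [218.4, 282.7, 251.8, 327.9], 'confidence': 0.33}] [286.29032745 196.78207285] [288.24903571 225.22614727]
t 30.7 pos [630.6  24.  179.9] grip 0.748 shift [ 1.557 -2.025  0.003] turn [-3.000e-03  3.000e-03  3.141e+00]
```

The tamper stands in the bay as predicted. Rotating back and heading to the jigger.

drive_tool --series "0 0 0 0 0 0.3 0.75; 0 0 0 0 0 0.6 0.75; 0 0 0 0 0 0.9 0.75; 0 0 0 0 0 1 0.75; 0 0 0 0 0 1 0.75"

```text
time_s: 31.2
eef_pos: [630.4, 24.0, 178.9]
ee_rot: [-0.001, 0.897, 0.442, -0.001]
force: [0.0, 0.4, -0.0]
grip_width: 0.748
```

drive_tool --series "0 0 0 0 0 0.3 0.75; 0 0 0 0 0 0.6 0.75; 0 0 0 0 0 0.9 0.75; 0 0 0 0 0 1 0.75; 0 0 0 0 0 1 0.75"

```text
time_s: 31.7
eef_pos: [630.2, 24.0, 178.3]
ee_rot: [-0.001, 0.978, 0.207, -0.002]
force: [0.4, 0.0, -0.7]
grip_width: 0.746
```

drive_tool --series "0 0 0 0 0 0.3 0.75; 0 0 0 0 0 0.6 0.75; 0 0 0 0 0 0.9 0.75; 0 0 0 0 0 1 0.75; 0 0 0 0 0 1 0.75"

```text
time_s: 32.2
eef_pos: [630.1, 24.0, 177.9]
ee_rot: [-0.0, 0.999, -0.04, -0.003]
force: [-0.3, 0.5, 0.2]
grip_width: 0.751
```

```bash
python3 -c "
from h import *
plan(419.3,246,180,-1.725)"
```

```text
t 32.2 pos [630.1  24.  177.9] grip 0.751 shift [-1.9   -1.703 -0.007] turn [-0.001  0.01   0.147]
```

drive_tool --series "-0.45 -0.4 0 0 0.01 0.147 0.75; -0.95 -0.85 0 0 0.01 0.147 0.75; -0.95 -0.85 0 0 0.01 0.147 0.75; -0.95 -0.85 0 0 0.01 0.147 0.75; -0.95 -0.85 0 0 0.01 0.147 0.75"

```text
time_s: 32.7
eef_pos: [524.4, 135.5, 178.9]
ee_rot: [-0.0, 0.997, -0.075, 0.0]
force: [-0.3, -0.9, 0.8]
grip_width: 0.75
```

```bash
python3 -c "
from h import *
plan(419.3,246,180,-1.725)"
```

```text
t 32.7 pos [524.4 135.5 178.9] grip 0.75 shift [-1.003 -0.78  -0.01 ] turn [-0.    -0.001  0.009]
```

drive_tool --series "-0.5 -0.39 0 0 0 0.009 0.75; -1 -0.78 0 0 0 0.009 0.75; -1 -0.78 0 0 0 0.009 0.75; -1 -0.78 0 0 0 0.009 0.75; -1 -0.78 0 0 0 0.009 0.75; -1 -0.78 0 0 0 0.009 0.75"

```text
time_s: 33.3
eef_pos: [421.1, 245.0, 178.8]
ee_rot: [-0.0, 0.997, -0.077, 0.001]
force: [0.0, 1.2, -0.3]
grip_width: 0.748
```

```bash
python3 -c "
from h import *
w=eyes.capture('wrist'); print(proj(w,(419.3,246,98),True),[np.round(d['rect']) for d in nets.spot_in('jigger',w)[:3]])
plan(419.3,246,59,-1.725)"
```

```text
[318.74709    252.24062775] [array([618.,  92., 638., 127.]), array([581., 160., 640., 211.]), array([502., 161., 597., 227.])]
t 33.4 pos [420.9 244.9 178.7] grip 0.749 shift [-0.015 -0.007  0.997] turn [-0.    -0.001 -0.003]
```

```bash
python3 -c "
from h import *
w=eyes.capture('wrist')
for n in ['jigger','spice_jar']: print(n,[(round(d['confidence'],2),np.round(d['rect'])) for d in nets.spot_in(n,w)])
print(proj(w,(497.5,250.3,111),True))
f=w['frame']; g=cv2.cvtColor(f,cv2.COLOR_RGB2GRAY)[200:310,250:400]
c=cv2.HoughCircles(cv2.GaussianBlur(g,(5,5),0),cv2.HOUGH_GRADIENT,1,40,param1=100,param2=18,minRadius=24,maxRadius=42)
print(None if c is None else c[0][:3]+[250,200,0])
s=eyes.capture('scene')
for n in ['jigger','spice_jar']: print(n,[(round(d['confidence'],2),np.round(d['rect'])) for d in nets.spot_in(n,s)])
print(proj(s,(419.3,246,98)),proj(s,(419.3,246,6)))
"
```

```text
jigger [(0.98, array([620.,  88., 639., 126.])), (0.71, array([585., 162., 640., 208.])), (0.6, array([283., 199., 354., 288.]))]
spice_jar [(0.67, array([246.,  94., 326., 166.]))]
[289.05567227 126.52826713]
[[317.5        253.5         33.59999847]]
jigger [(0.65, array([365., 230., 377., 248.])), (0.6, array([328., 253., 345., 298.])), (0.57, array([248., 310., 272., 351.])), (0.49, array([364., 232., 381., 234.]))]
spice_jar [(0.58, array([220., 281., 251., 326.]))]
[257.4612826 316.4582932] [261.6378073 343.3744467]
```

The jigger rim circle at (317.5,253.5) matches the prediction (318.7,252.2). Gripping at the same relative height.

drive_tool --series "-0.013 -0.008 0.3 0 0 0 0.75; -0.013 -0.008 0.6 0 0 0 0.75; -0.013 -0.008 0.85 0 0 0 0.75; -0.013 -0.008 0.997 0 0 0 0.75; -0.013 -0.008 0.997 0 0 0 0.75; -0.013 -0.008 0.997 0 0 0 0.75; -0.013 -0.008 0.997 0 0 0 0; -0.013 -0.008 0.997 0 0 0 0; -0.013 -0.008 0.997 0 0 0 0; -0.013 -0.008 0.997 0 0 0 0; -0.013 -0.008 0.997 0 0 0 0; -0.013 -0.008 0.997 0 0 0 0; -0.013 -0.008 0.997 0 0 0 0" --newtons 40

```text
time_s: 35.0
eef_pos: [419.4, 246.9, 60.5]
ee_rot: [-0.0, 0.997, -0.077, 0.001]
force: [-0.4, -2.8, 6.7]
grip_width: 0.502
```

drive_tool --series "0 0 -0.3 0 0 0 0; 0 0 -0.6 0 0 0 0; 0 0 -0.85 0 0 0 0; 0 0 -0.85 0 0 0 0; 0 0 -0.85 0 0 0 0"

```text
time_s: 35.5
eef_pos: [419.0, 246.9, 162.6]
ee_rot: [-0.0, 0.997, -0.077, 0.002]
force: [-1.0, 0.4, -1.1]
grip_width: 0.505
```

```bash
python3 -c "
from h import *
print(telemetry.sense()['force']); plan(536.6,-3.5,160,-1.725)"
```

```text
[-1.00735761  0.40269322 -1.08523081]
t 35.5 pos [419.  246.9 162.6] grip 0.505 shift [1.289 1.911 0.024] turn [-0.002 -0.007 -0.   ]
```

drive_tool --series "0.32 0.47 0 0 0 0 0; 0.64 0.95 0 0 0 0 0; 0.64 0.95 0 0 0 0 0; 0.64 0.95 0 0 0 0 0; 0.64 0.95 0 0 0 0 0"

```text
time_s: 36.0
eef_pos: [476.8, 122.1, 161.5]
ee_rot: [-0.001, 0.997, -0.078, 0.001]
force: [-0.9, 1.3, 0.0]
grip_width: 0.501
```

drive_tool --series "0.32 0.47 0 0 0 0 0; 0.64 0.95 0 0 0 0 0; 0.64 0.95 0 0 0 0 0; 0.64 0.95 0 0 0 0 0; 0.64 0.95 0 0 0 0 0; 0.64 0.95 0 0 0 0 0"

```text
time_s: 36.6
eef_pos: [534.3, -0.8, 161.0]
ee_rot: [-0.001, 0.997, -0.077, -0.0]
force: [0.1, 0.4, -0.5]
grip_width: 0.502
```

```bash
python3 -c "
from h import *
plan(536.6,-3.5,64.7,-1.725)"
```

```text
t 36.6 pos [534.3  -0.8 161. ] grip 0.502 shift [0.022 0.02  0.803] turn [-0.003  0.     0.   ]
```

drive_tool --series "0.022 0.02 0.3 0 0 0 0; 0.022 0.02 0.55 0 0 0 0; 0.022 0.02 0.72 0 0 0 0; 0.022 0.02 0.78 0 0 0 0; 0.022 0.02 0.8 0 0 0 0; 0.022 0.02 0.8 0 0 0 0; 0.022 0.02 0.805 0 0 0 0; 0.022 0.02 0.805 0 0 0 0"

```text
time_s: 37.4
eef_pos: [537.0, -3.4, 65.3]
ee_rot: [-0.001, 0.997, -0.077, 0.001]
force: [0.5, -0.1, -0.5]
grip_width: 0.503
```

drive_tool --series "0 0 0 0 0 0 0.75; 0 0 0 0 0 0 0.75; 0 0 0 0 0 0 0.75; 0 0 0 0 0 0 0.75; 0 0 -0.3 0 0 0 0.75; 0 0 -0.6 0 0 0 0.75; 0 0 -1 0 0 0 0.75; 0 0 -1 0 0 0 0.75; 0 0 -1 0 0 0 0.75"

```text
time_s: 38.3
eef_pos: [537.0, -3.7, 185.9]
ee_rot: [-0.001, 0.997, -0.077, 0.002]
force: [-0.5, 0.0, -0.3]
grip_width: 0.746
```

```bash
python3 -c "
from h import *
w=eyes.capture('wrist')
print(proj(w,(536.6,-3.5,102),True),[(round(d['confidence'],2),np.round(d['rect'])) for d in nets.spot_in('jigger',w)])
plan(497.1,250.4,180,-1.725)"
```

```text
[319.93080292 248.74893575] [(0.96, array([241., 310., 303., 397.])), (0.82, array([362., 305., 409., 396.])), (0.71, array([287., 198., 357., 284.])), (0.63, array([422., 218., 506., 303.])), (0.44, array([180.,   6., 373., 272.]))]
t 38.4 pos [536.3  -3.5 184.1] grip 0.754 shift [-0.647 -2.041  0.038] turn [-0.003  0.001  0.   ]
```

The jigger is back on its spot and upright. Now the jar.

drive_tool --series "-0.16 -0.5 0 0 0 0 0.75; -0.32 -1 0 0 0 0 0.75; -0.32 -1 0 0 0 0 0.75; -0.32 -1 0 0 0 0 0.75; -0.32 -1 0 0 0 0 0.75"

```text
time_s: 38.9
eef_pos: [516.4, 121.0, 183.3]
ee_rot: [-0.001, 0.997, -0.076, -0.001]
force: [-0.0, -1.1, 0.1]
grip_width: 0.745
```

drive_tool --series "-0.16 -0.5 0 0 0 0 0.75; -0.32 -1 0 0 0 0 0.75; -0.32 -1 0 0 0 0 0.75; -0.32 -1 0 0 0 0 0.75; -0.32 -1 0 0 0 0 0.75; -0.32 -1 0 0 0 0 0.75"

```text
time_s: 39.5
eef_pos: [497.2, 243.9, 183.2]
ee_rot: [-0.0, 0.997, -0.078, -0.002]
force: [0.7, -0.2, -1.7]
grip_width: 0.751
```

```bash
python3 -c "
from h import *
w=eyes.capture('wrist')
print(proj(w,(497.2,250.4,111),True),[(round(d['confidence'],2),np.round(d['rect'])) for d in nets.spot_in('spice_jar',w)])
plan(497.1,250.4,80,-1.725)"
```

```text
[309.35035446 254.47511717] [(0.88, array([270., 199., 340., 288.])), (0.62, array([226., 146., 397., 355.]))]
t 39.6 pos [497.2 244.1 183.4] grip 0.751 shift [-0.006 -0.051  0.861] turn [-0.001  0.006 -0.002]
```

drive_tool --series "-0.006 -0.053 0 0 0.006 0 0.75; -0.006 -0.053 0.3 0 0.006 0 0.75; -0.006 -0.053 0.6 0 0.006 0 0.75; -0.006 -0.053 0.86 0 0.006 0 0.75; -0.006 -0.053 0.9 0 0.006 0 0.75; -0.006 -0.053 0.9 0 0.006 0 0.75"

```text
time_s: 40.2
eef_pos: [497.3, 250.6, 75.5]
ee_rot: [-0.0, 0.997, -0.078, -0.0]
force: [0.3, 0.4, -0.0]
grip_width: 0.753
```

```bash
python3 -c "
from h import *
plan(497.1,250.6,61,-1.725)"
```

```text
t 40.2 pos [497.3 250.6  75.5] grip 0.753 shift [-0.002  0.     0.121] turn [-0.001  0.001 -0.002]
```

drive_tool --series "0 0 0.12 0 0 0 0.75; 0 0 0.12 0 0 0 0.75; 0 0 0.12 0 0 0 0.75; 0 0 0.12 0 0 0 0; 0 0 0.12 0 0 0 0; 0 0 0.12 0 0 0 0; 0 0 0.12 0 0 0 0; 0 0 0.12 0 0 0 0; 0 0 0.12 0 0 0 0; 0 0 0.12 0 0 0 0; 0 0 0.12 0 0 0 0"

```text
time_s: 41.3
eef_pos: [497.7, 250.9, 61.8]
ee_rot: [-0.001, 0.997, -0.078, 0.001]
force: [-0.3, 1.8, 6.8]
grip_width: 0.504
```

drive_tool --series "0 0 -0.3 0 0 0 0; 0 0 -0.6 0 0 0 0; 0 0 -0.75 0 0 0 0; 0 0 -0.75 0 0 0 0; 0 0 -0.75 0 0 0 0"

```text
time_s: 41.8
eef_pos: [497.1, 250.5, 150.7]
ee_rot: [-0.0, 0.997, -0.078, -0.0]
force: [0.1, -0.1, -2.2]
grip_width: 0.505
```

```bash
python3 -c "
from h import *
print(telemetry.sense()['force']); plan(549.9,79.2,150,-1.725)"
```

```text
[ 0.12186383 -0.10930074 -2.22850753]
t 41.8 pos [497.1 250.5 150.7] grip 0.505 shift [0.656 1.343 0.005] turn [-0.001  0.001 -0.002]
```

drive_tool --series "0.16 0.33 0 0 0 0 0; 0.33 0.67 0 0 0 0 0; 0.33 0.67 0 0 0 0 0; 0.33 0.67 0 0 0 0 0"

```text
time_s: 42.2
eef_pos: [523.3, 164.2, 148.9]
ee_rot: [-0.0, 0.997, -0.079, -0.002]
force: [-0.6, 0.4, -1.1]
grip_width: 0.5
```

drive_tool --series "0.16 0.33 0 0 0 0 0; 0.33 0.67 0 0 0 0 0; 0.33 0.67 0 0 0 0 0; 0.33 0.67 0 0 0 0 0; 0.33 0.67 0 0 0 0 0; 0.33 0.67 0 0 0 0 0"

```text
time_s: 42.8
eef_pos: [549.4, 79.9, 148.6]
ee_rot: [-0.0, 0.997, -0.078, -0.002]
force: [-0.3, 0.3, -1.2]
grip_width: 0.503
```

```bash
python3 -c "
from h import *
plan(549.9,79.2,66,-1.725)"
```

```text
t 42.8 pos [549.4  79.9 148.6] grip 0.503 shift [0.008 0.005 0.688] turn [-0.     0.008 -0.003]
```

drive_tool --series "0.006 0.005 0.3 0 0.006 0 0; 0.006 0.005 0.5 0 0.006 0 0; 0.006 0.005 0.64 0 0.006 0 0; 0.006 0.005 0.68 0 0.006 0 0; 0.006 0.005 0.69 0 0.006 0 0; 0.006 0.005 0.69 0 0.006 0 0; 0.006 0.005 0.69 0 0.006 0 0; 0.006 0.005 0.69 0 0.006 0 0"

```text
time_s: 43.6
eef_pos: [549.8, 79.4, 66.2]
ee_rot: [-0.0, 0.997, -0.078, -0.0]
force: [0.2, 0.3, -1.5]
grip_width: 0.506
```

drive_tool --series "0 0 0 0 0 0 0.75; 0 0 0 0 0 0 0.75; 0 0 0 0 0 0 0.75; 0 0 0 0 0 0 0.75; 0 0 -0.3 0 0 0 0.75; 0 0 -0.6 0 0 0 0.75; 0 0 -1 0 0 0 0.75; 0 0 -1 0 0 0 0.75; 0 0 -1 0 0 0 0.75"

```text
time_s: 44.5
eef_pos: [550.1, 79.4, 186.8]
ee_rot: [-0.0, 0.997, -0.078, 0.001]
force: [0.1, -0.9, -0.7]
grip_width: 0.751
```

drive_tool --series "-0.5 0 -0.3 0 0 0 0.75; -1 0 -0.5 0 0 0 0.75; -1 0 -0.5 0 0 0 0.75; -1 0 -0.5 0 0 0 0.75; -1 0 -0.5 0 0 0 0.75"

```text
time_s: 45.0
eef_pos: [431.3, 98.0, 246.0]
ee_rot: [-0.0, 0.997, -0.077, 0.0]
force: [-0.7, 0.0, -0.3]
grip_width: 0.748
```

drive_tool --series "-0.4 0.5 0 0 0 0 0.75; -0.4 1 0 0 0 0 0.75; -0.4 1 0 0 0 0 0.75; -0.4 1 0 0 0 0 0.75; -0.4 1 0 0 0 0 0.75"

```text
time_s: 45.5
eef_pos: [365.7, -13.7, 245.1]
ee_rot: [-0.0, 0.997, -0.079, -0.001]
force: [-0.3, 0.1, 0.5]
grip_width: 0.751
```

drive_tool --series "-0.4 0.5 0 0 0 0 0.75; -0.4 1 0 0 0 0 0.75; -0.4 1 0 0 0 0 0.75; -0.4 1 0 0 0 0 0.75; -0.4 1 0 0 0 0 0.75"

```text
time_s: 46.0
eef_pos: [300.0, -124.5, 244.6]
ee_rot: [-0.001, 0.997, -0.079, -0.001]
force: [-0.3, -0.3, 0.4]
grip_width: 0.751
```

```bash
python3 -c "
from h import *
p=eyes.capture('top'); save(p,'t9.png',(120,140,520,400),2); s=eyes.capture('scene')
for n in ['jigger','spice_jar','shot_glass','tamper','pitcher','coaster']:
  for q in (p,s): print(n,[(round(d['confidence'],2),np.round(d['rect'])) for d in nets.spot_in(n,q) if d['confidence']>.3])
print(telemetry.sense()['eef_pos'],telemetry.sense()['force'])"
```

```text
jigger [(0.78, array([360., 260., 394., 292.])), (0.65, array([304., 238., 326., 267.])), (0.64, array([325., 304., 353., 333.])), (0.56, array([268., 299., 292., 328.]))]
jigger [(0.95, array([318., 208., 336., 252.])), (0.64, array([326., 254., 346., 298.])), (0.53, array([364., 237., 375., 273.]))]
spice_jar [(0.79, array([253., 227., 282., 259.]))]
spice_jar [(0.87, array([277., 220., 303., 264.]))]
shot_glass [(0.94, array([443., 293., 474., 316.]))]
shot_glass [(0.32, array([164., 252., 215., 300.]))]
tamper [(0.9, array([288., 182., 319., 219.]))]
tamper [(0.83, array([275., 193., 301., 228.])), (0.48, array([278., 218., 305., 267.]))]
pitcher [(0.62, array([132., 179., 179., 227.]))]
pitcher [(0.81, array([166., 250., 214., 302.]))]
coaster [(0.9, array([426., 283., 478., 336.]))]
coaster []
[ 299.51801686 -124.69673518  245.07768326] [-0.60962062 -0.31968031  0.60681759]
```

View pics/t9.png

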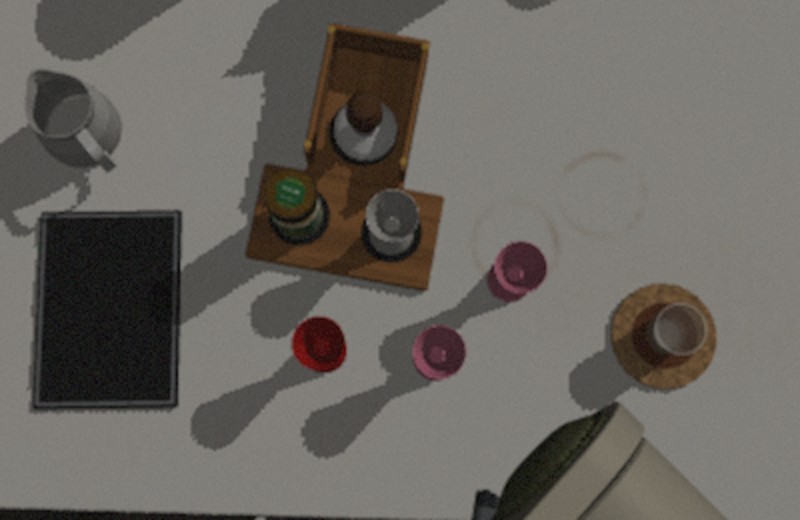

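The final view shows the tamper on the bay spot (365,125), jar (290,200) and jigger (392,222) on their spots, the glass on the coaster (664,336), the pitcher unmoved (75,110) and the mat empty. Handing in.

```bash
python3 -c "
from rig import ctrl
print(ctrl.finish_job())"
```

```text
the job is handed in; nothing more can be done
None
```

The job is done and handed in at about 46 s of the 134 s allowed; the system gave no verdict. In order:
1. I moved the jar and then the jigger to the bar mat.
2. I stood the shot glass on the coaster.
3. I put the tamper on the bay spot.
4. I put the jigger and then the jar back on their own spots.

**Last checks:**
- **Final top view:** all four things stand upright and released, the pitcher looks unmoved (within 2 px of the start), and the arm is clear of everything.
- **Placings:** right after release, the glass and coaster centres agreed to about 1 mm. The tamper matched its predicted place in the bay. The jar and jigger were released at gripper positions within about 0.5 mm of where I gripped them.

**Disagreements:**
- The wrist camera read 2–3 mm off the top camera, towards +y, which is well inside the 15 mm tolerance.
- The detector also reported some wrong things in the scene view: the pitcher as a weak shot glass and the jar as a second tamper. I ignored those.

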